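# Load-test a return spring against the index blade and sort it

## Task

Test the return spring: stand it in the round seat of the spring tester and press it straight down with 13 newtons (2 either way) for at least one second, never with more than 18. Its cap pushes the drag pointer down and leaves it standing at the loaded length: if the pointer ended up higher than the index blade the spring is good, so set it down upright in the square tray; if it ended up lower the spring is weak, so set it down upright in the round tub (within 2 mm of the blade, either will do). Let only the spring touch the pointer, leave the index blade and everything else on the bench where they are, and do not drop or throw the spring.

Things in the scene. Friction and masses are not known exactly. Their poses are not given: they have to be found in the camera images.
- spring: The return spring, loose, upright: a dark wire coil 27 mm across on a round steel foot (30 mm diameter, 16 mm tall), with a flat round steel cap (45 mm diameter, 10 mm thick) to grip by its rim. Unloaded it is 58 to 70 mm tall, as each has settled; about 0.1 kg. It yields 1 mm per 1.2 to 2.5 N and goes solid after 22 mm. Origin: centre of the foot's underside, z up along the spring.
- tester: The spring tester, fixed: a grey base plate 110 mm (its x) by 170 mm (its y, from -65 to +105) and 16 mm thick, a steel seat block (64 mm square, top 28 mm above the bench) with the round seat in its middle, and a square column at y = +75 mm, 110 mm tall, carrying the drag pointer and the index blade. Origin: bench level, on the vertical axis of the seat.
- seat_floor (a point): Centre of the floor of the round seat in the tester, 21 mm above the bench: a recess of 33 mm diameter, 7 mm deep, its rim chamfered 2 mm, that takes the foot of the spring.
- pointer: The drag pointer: a dark steel carriage on the tester's column that stays at whatever height it is pushed to (about 1 N moves it). Its blade, 9 mm wide and 3 mm thick, reaches in to 18.5 mm from the seat's axis, so that the cap of a seated spring, not its foot, comes down on it. Origin: on the seat's axis at the height of the blade's top face, 76 to 80 mm above the bench at the start.
- pointer_top (a point): The top face of the drag pointer at its free end beside the column (25 mm out in the tester's x, 69 mm in its y), at the same height as the top face of its blade.
- index_top (a point): The top face of the index blade, at its free end next to the pointer's (25 mm out in the tester's x, 84 mm in its y): a thin light aluminium blade on the outer side of the column, clamped for the day at 54 to 80 mm above the bench. The reference mark for the loaded length: compare heights of the two top faces.
- tray: The square grey tray for good springs, fixed: 115 mm square, 28 mm tall, walls 4 mm, open on top. Origin: centre of its underside on the bench; z up; x and y along its sides; inner floor 4 to 5 mm up.
- tub: The round aluminium tub for weak springs, fixed: 110 mm diameter, 28 mm tall, walls 3 mm, open on top. Origin: centre of its underside on the bench; inner floor 4 mm up.
- dial_a: A white appliance dial knob lying on the bench, not needed: 52 mm diameter, 24 mm tall. Origin: centre of its underside.
- dial_b: Another white dial knob of the same size, not needed. Origin: centre of its underside.
- latch: A white plastic door-latch housing, not needed: about 80 x 45 x 22 mm. Origin: centre of its underside.
- bush: A brass bush, not needed: a ring of 32 mm diameter, 12 mm tall. Origin: centre of its underside.
- driver: A screwdriver lying on the bench, not needed, about 200 mm long, 30 mm tall. Origin: under its middle.
Things that resemble listed ones, but are neither listed nor needed, are in the scene too. Several things have the shape of the spring; the one meant has the colours described above.

How it is judged (in metres and radians):
On the way:
1. the spring stands upright in the tester's seat, loaded with 11 to 15 N, for 0.8 s (horizontal distance between spring and seat_floor below 0.003 m and z of spring in the frame of seat_floor below 0.0025 m and angle between spring's own z axis and vertical below 0.12 rad and contact force between spring and tester between 10.5 and 15.8 N), for 0.8 s.
At the end, for the whole second after the job is handed in: The spring stands released, at rest and upright (0.1 rad) on the floor of the square tray (within 50 mm of its centre) if the pointer was left higher than the index blade, of the round tub (within 40 mm) if lower; with their tops within 2 mm, either (((z of pointer_top in the frame of index_top above -0.002 m and horizontal distance between spring and tray below 0.05 m) or (z of pointer_top in the frame of index_top below 0.002 m and horizontal distance between spring and tub below 0.04 m)) and height (world z) of spring below 0.009 m and angle between spring's own z axis and vertical below 0.1 rad and linear speed of spring below 0.02 m/s); the robot touches nothing.
It fails at once if the spring presses on the tester with more than 18 N (contact force between spring and tester above 18.5 N).
It fails at once if the robot touches the drag pointer (contact force between any of the arm, the fingers and pointer above 1 N).
It fails at once if the index blade is moved from its setting (distance of index_top from where it was at the start of the episode above 0.003 m).
It fails at once if the spring is dropped or thrown (contact force between the fingers and spring below 0.05 N and linear speed of spring above 0.6 m/s).
It fails at once if a bystander is shifted by more than 30 mm (distance of any of dial_a, dial_b, latch, bush, driver from where it was at the start of the episode above 0.03 m).
It also fails if it takes over 72 s, if anything falls off the work surface, if the arm or the gripper's body presses on something with over 40 N, if the wrist force passes 120 N, or if a joint passes its speed limit or range.

## Robot

A 6-joint arm with a two-finger parallel gripper is mounted at the origin on the work surface. World frame = base frame: x ahead of the robot, y to its left, z up, the work surface at z = 0. Lengths are in mm, angles in rad, forces in N, time in s.
With the tool pointing down it reaches from about 350 to 975 mm from the base axis. Payload 7.1 kg.
Tool frame: the origin (TCP) lies at the very end of the fingers, on their centre line; the grasp point (between the pads) lies 19 mm behind it; z points along the fingers, y is the line along which they close (so a half turn about z gives the same grasp; the last joint's range is limited). The gripper opens to 88 mm and grips with 3 to 60 N. Pads are 20 mm wide; open, the fingers measure 115 mm over their backs; the gripper's body (75 mm by 178 mm) begins 61 mm behind the grasp point.
Start: joints at [-0.019, 0.423, 1.63, -0, 1.089, -0.019], TCP at [624.984, 0.026, 222.675] pointing down, gripper open.
Joint ranges: [-3, 3], [-0.9, 2.11], [0.09, 2.58], [-1.31, 4.45], [0.11, 2.69], [-2.54, 2.54]. Speed limits (rad/s): [2.39, 2.39, 3.01, 3.14, 3.14, 3.14].

## Interface

Orientations are given as a rotation vector (axis times angle).
In Python, from workcell import sensors, imaging, close_job gives the robot as it stands. The module is installed in compiled form; this text tells all that it offers.
- The arm moves only by the tool servo_tool, never from a script. Its argument "steps" is a list of rows, each a list of 3 entries, a list of its own where there are three numbers: the shift along the world's x, y, z in m, then the turn, a rotation vector about the world's x, y, z in degrees, then the opening, from -1 (shut) to 1 (fully open). A call has exactly 8 rows; each row shifts and turns the commanded pose from where the row before left it; what a row does not reach is not made up. A row lasts 1/12 s, in which the tool goes at most 41.7 mm and 7.16 degrees, less where a joint would pass 70% of its speed; a pose out of reach is approached as far as the arm can. A call is refused whole if a number of a shift passes 0.0417 or a number of a turn 7.16, either way. A call with a gripper value outside its range is refused whole. The fingers move at their own pace and stop on an object; the grip force is fixed at half the most. Time passes only in rows, so rows that do not move let the fingers close, or fill a call up. It gives the time, the measured TCP pose, the force, the opening and the grip force at its end, in the units of the state.
- sensors.get_obs(): the state, without advancing time (a new reading comes with each control period).
- imaging.get_image(name): name is "scene" or "side" or "wrist"; returns a dict with "color" (384x512x3 uint8, blue, green, red), "range_z" (384x512 float32, mm along the optical axis (not along the pixel's ray), 0 where there is no reading), "vertical_fov" (degrees; the focal length in pixels is half the picture's height over the tangent of half this angle, whatever the lens; pixels are square), "cx", "cy" (the principal point, pixels), "k1" (the pictures are not rectified: a ray, as slopes to the right and down, at radius r is drawn at 1 + k1 r^2 times it, then the intrinsics apply), "rvec" (rotation vector, rad) and "tvec" (3), from world to camera coordinates, as OpenCV has them; the wrist camera has in their place "tool_from_camera" (4x4, takes a point from camera to tool coordinates, whose origin is the TCP and whose axes are the flange's). Camera axes: x right, y down, z forward; pixel columns grow to the right and rows downward; lengths in mm; the calibration is good to about 2 mm. A picture is of the moment at which its call begins: read the wrist's pose just before it.
- close_job(): hands the job in; it is judged then, once.
The state is a dict: "t": time; "qpos": joint angles; "qvel": joint speeds; "joint_torque": joint torques, N m; "ee_pos": TCP position; "orientation": TCP orientation; "ft_force": force on the tool from outside, world axes, zero at the start; "moment": the same for the moment, N m; "width": finger opening in mm; "grasp_force": force on a finger pad.
Only numpy, scipy, OpenCV 4.12 (cv2) and the standard library are available. Lean on these libraries where they do the work, as an engineer would, in place of code of your own. Each camera call takes 0.05 s, during which the arm holds its last target. There are 200 camera calls.

## Working session

There is one attempt and no reset: what is moved stays moved. The work goes in short steps, Python scripts to look and compute and a tool call to move; the robot and the scene stay as the last step left them, time stands still between calls to the robot, and variables do not carry over. Pictures are saved under pics/ and viewed, at most 10 in all, crops included, and the job is handed in when it is done.

Besides the shell and the picture viewer there is one more tool, called after ">>>" as name(argument=value, ...), one argument or row to a line, values as JSON. servo_tool: Moves the arm, as the interface text tells. Its arguments: {"type":"object","properties":{"steps":{"type":"array"}},"required":["steps"]}

```bash
mkdir -p pics; cat > h.py <<'E'
import numpy as np, cv2
from workcell import sensors, imaging
def grab(n):
    o=sensors.get_obs(); im=imaging.get_image(n)
    h=im["color"].shape[0]; f=h/2/np.tan(np.radians(im["vertical_fov"])/2)
    K=np.array([[f,0,im["cx"]],[0,f,im["cy"]],[0,0,1.]]); d=np.array([im["k1"],0,0,0,0.])
    if n=="wrist":
        T=np.eye(4); T[:3,:3]=cv2.Rodrigues(np.array(o["orientation"],float))[0]; T[:3,3]=o["ee_pos"]
        M=T@np.array(im["tool_from_camera"])
    else:
        M=np.eye(4); R=cv2.Rodrigues(np.array(im["rvec"],float))[0]; M[:3,:3]=R.T; M[:3,3]=-R.T@np.array(im["tvec"],float).ravel()
    im.update(K=K,d=d,M=M); return im
def rays(im,uv):
    p=cv2.undistortPoints(np.array(uv,float).reshape(-1,1,2),im["K"],im["d"]).reshape(-1,2)
    return np.c_[p,np.ones(len(p))]
def plane(im,uv,z):
    r=rays(im,uv)@im["M"][:3,:3].T; c=im["M"][:3,3]
    return c+r*((z-c[2])/r[:,2])[:,None]
def cloud(im):
    h,w=im["range_z"].shape; v,u=np.mgrid[:h,:w]
    r=rays(im,np.c_[u.ravel(),v.ravel()])*im["range_z"].reshape(-1,1)
    return (r@im["M"][:3,:3].T+im["M"][:3,3]).reshape(h,w,3)
def proj(im,P):
    W=np.linalg.inv(im["M"]); return cv2.projectPoints(np.array(P,float).reshape(-1,1,3),cv2.Rodrigues(W[:3,:3])[0],W[:3,3],im["K"],im["d"])[0].reshape(-1,2)
E
python3 - <<'E'
from h import *
a=grab("scene");b=grab("side")
cv2.imwrite("pics/a.png",cv2.resize(a["color"],(800,600)));cv2.imwrite("pics/b.png",cv2.resize(b["color"],(800,600)))
for i in(a,b):print(i["M"].round(2),i["K"][0,0])
print(sensors.get_obs())
E
```

```text
[[ 3.50000e-01  7.30000e-01 -5.80000e-01  1.24341e+03]
 [ 9.40000e-01 -2.80000e-01  2.10000e-01 -3.14680e+02]
 [-0.00000e+00 -6.20000e-01 -7.80000e-01  1.03683e+03]
 [ 0.00000e+00  0.00000e+00  0.00000e+00  1.00000e+00]] 454.90938444464734
[[-9.1000e-01 -3.1000e-01  2.7000e-01  3.3956e+02]
 [-4.1000e-01  7.1000e-01 -5.7000e-01  3.8385e+02]
 [-2.0000e-02 -6.3000e-01 -7.8000e-01  7.0880e+02]
 [ 0.0000e+00  0.0000e+00  0.0000e+00  1.0000e+00]] 350.5845943651955
{'t': 0.1, 'qpos': array([-1.90066518e-02,  4.23756181e-01,  1.63059362e+00,  4.85232324e-06,
        1.08859831e+00, -1.89900450e-02]), 'qvel': array([-0.00065103, -0.00054084, -0.00380101,  0.00032084, -0.00120615,
       -0.00109021]), 'joint_torque': array([ 6.49496542e-04, -5.45618248e+01, -2.74323839e+01,  6.46709581e-02,
        1.88581715e-02,  1.54216096e-06]), 'ee_pos': array([6.24506777e+02, 3.22687860e-02, 2.21992416e+02]), 'orientation': array([-2.22076958e+00, -2.22072769e+00,  1.47134478e-03]), 'ft_force': array([ 0.07950134, -0.58034359, -0.3666897 ]), 'moment': array([-0.03657934,  0.04742258,  0.03453536]), 'grasp_force': 0.0, 'width': 87.5979123897565}
```

View pics/a.png

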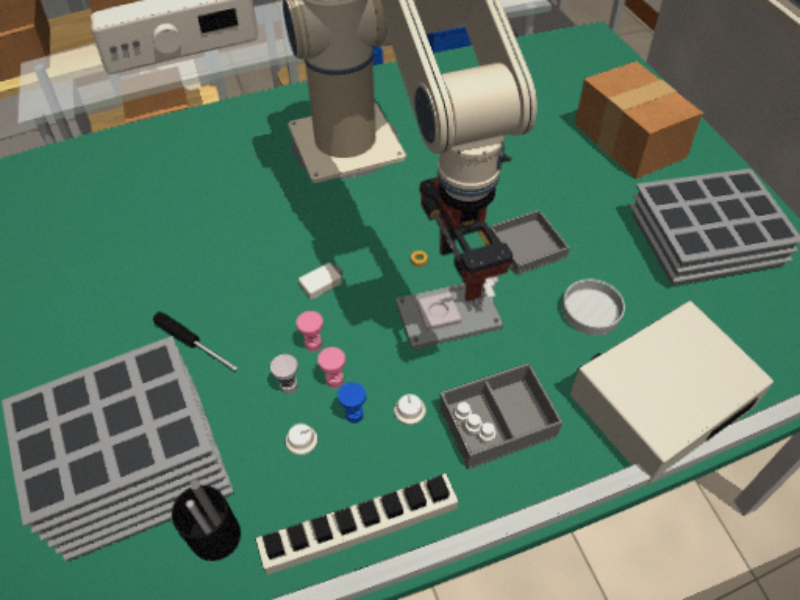

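View pics/b.png

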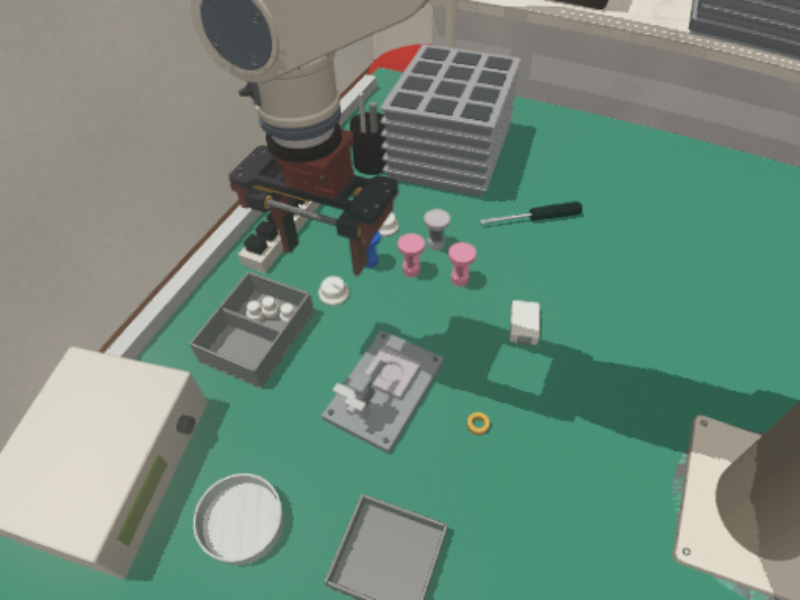

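The scene view shows pieces shaped like the spring at (310,325) and (332,362), both pink, (352,398), blue, and (285,370), steel grey with a dark coil. The last one fits the description. The tester is at (450,312), the tray at (530,242) and the tub at (593,306). A crop will confirm the spring while I measure.

```bash
python3 - <<'E'
from h import *
a=grab("scene");b=grab("side")
ca,cb=cloud(a),cloud(b)
A=cv2.resize(a["color"][200:265,150:250],(480,312),interpolation=cv2.INTER_CUBIC);B=cv2.resize(b["color"][205:290,200:290],(318,300),interpolation=cv2.INTER_CUBIC)
B=cv2.copyMakeBorder(B,0,12,0,0,cv2.BORDER_CONSTANT);cv2.imwrite("pics/c.png",np.hstack([A,B]))
def box(c,u0,u1,v0,v1,z0,z1,n):
    p=c[v0:v1,u0:u1].reshape(-1,3); p=p[(p[:,2]>z0)&(p[:,2]<z1)]
    if len(p)<4: print(n,len(p));return
    print(n,len(p),"mean",p.mean(0).round(1),"min",p.min(0).round(1),"max",p.max(0).round(1),"mec",cv2.minEnclosingCircle(p[:,:2].astype(np.float32)),"rect",cv2.minAreaRect(p[:,:2].astype(np.float32)))
for n,c,r in(("a",ca,(170,196,222,252)),("b",cb,(268,292,130,165))): box(c,*r,48,80,n+" spring")
for n,c,r in(("a",ca,(355,405,172,220)),("b",cb,(120,187,298,366))): box(c,*r,20,40,n+" tub")
for n,c,r in(("a",ca,(305,370,130,178)),("b",cb,(205,292,312,384))): box(c,*r,20,40,n+" tray")
for n,c,r in(("b",cb,(200,290,205,292)),("a",ca,(250,325,175,225))):
    box(c,*r,12,19,n+" base");box(c,*r,24,31,n+" seatblock");box(c,*r,45,120,n+" high")
for (u,v) in((392/1.5625,373/1.5625),): print("seat b",plane(b,[(u,v)],28),plane(b,[(u,v)],21))
print("seat a",plane(a,[(440/1.5625,311/1.5625)],21))
for n,c,r in(("dial",cb,(200,225,175,195)),("pinkL",cb,(252,275,148,175)),("pinkR",cb,(285,305,153,182)),("blue",ca,(214,236,243,272)),("trays",ca,(0,150,215,350)),("cup",ca,(105,155,300,360))): box(c,*r,15,400,n)
E
```

```text
a spring 234 mean [ 587.5 -283.7   67.3] min [ 562.7 -306.    57. ] max [ 608.  -261.4   73.5] mec ((586.076416015625, -283.2774658203125), 23.387128829956055) rect ((585.8922119140625, -283.3386535644531), (44.61700439453125, 43.80007553100586), 23.00074577331543)
b spring 258 mean [ 576.  -262.8   66.3] min [ 521.8 -306.4   48.5] max [ 606.6 -195.7   71.9] mec ((561.2457885742188, -253.49932861328125), 60.705108642578125) rect ((570.8981323242188, -250.69692993164062), (59.24919891357422, 118.12076568603516), 22.99278450012207)
a tub 218 mean [627.4 280.8  26.1] min [571.3 222.6  20. ] max [681.9 336.7  34.3] mec ((626.2469482421875, 279.3297119140625), 57.62677001953125) rect ((626.2492065429688, 279.3459167480469), (108.1257553100586, 112.9699935913086), 16.771154403686523)
b tub 444 mean [628.5 277.3  26.3] min [568.5 221.2  20. ] max [680.3 333.   31.4] mec ((625.1470336914062, 277.567138671875), 56.65775680541992) rect ((624.7984008789062, 277.5243835449219), (110.01758575439453, 110.37223815917969), 22.497880935668945)
a tray 266 mean [437.6 245.1  25.1] min [375.9 179.7  20.
[... 2996 characters left out ...]
   76.1] mec ((655.6630859375, -203.15440368652344), 44.16419219970703) rect ((656.7798461914062, -193.828857421875), (41.62446975708008, 85.94888305664062), 83.16246032714844)
trays 14420 mean [ 697.7 -546.6  144.4] min [ 423.  -705.6   15. ] max [ 841.8 -367.   175.4] mec ((631.413330078125, -521.0784912109375), 220.83633422851562) rect ((614.93408203125, -549.0604248046875), (323.788818359375, 414.6642761230469), 79.31018829345703)
cup 2004 mean [ 788.2 -459.    79.9] min [ 712.9 -523.3   15. ] max [ 842.8 -413.9  168.2] mec ((772.5083618164062, -454.5979309082031), 70.39012908935547) rect ((784.18896484375, -451.7126770019531), (106.25569915771484, 117.54714965820312), 22.06663703918457)
```

View pics/c.png

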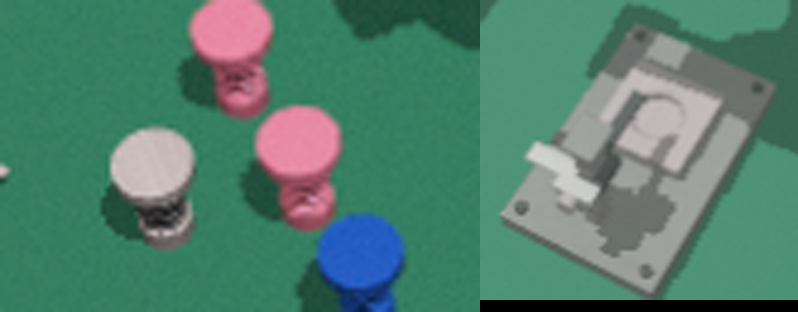

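The crop confirms it: the steel-grey cap with the dark coil (crop 152,165) is the spring, with pinks and blue beside it. The right half shows the seat's circle on the tester at crop (658,117), and the light index blade beyond the column. I'll move above the spring.

>>> servo_tool(
  steps=[
    [[-0.005,-0.034,-0.006],[0,0,-0.6],1],
    [[-0.005,-0.036,-0.006],[0,0,-0.6],1],
    [[-0.005,-0.036,-0.006],[0,0,-0.6],1],
    [[-0.005,-0.036,-0.006],[0,0,-0.6],1],
    [[-0.005,-0.036,-0.006],[0,0,-0.6],1],
    [[-0.005,-0.036,-0.006],[0,0,-0.6],1],
    [[-0.005,-0.036,-0.006],[0,0,-0.6],1],
    [[-0.003,-0.034,-0.006],[0,0,-0.3],1],
  ],
)

```text
t: 0.87
ee_pos: [586.1, -285.8, 174.2]
orientation: [-2.308, -2.131, 0.0]
ft_force: [0.7, 0.7, 0.6]
width: 87.9
grasp_force: 0.0
```

>>> servo_tool(
  steps=[
    [[0,0,0],[0,0,0],1],
    [[0,0,0],[0,0,0],1],
    [[0,0,0],[0,0,0],1],
    [[0,0,0],[0,0,0],1],
    [[0,0,0],[0,0,0],1],
    [[0,0,0],[0,0,0],1],
    [[0,0,0],[0,0,0],1],
    [[0,0,0],[0,0,0],1],
  ],
)

```text
t: 1.53
ee_pos: [587.2, -283.3, 174.9]
orientation: [2.306, 2.134, 0.0]
ft_force: [-0.2, 0.4, -0.5]
width: 87.8
grasp_force: 0.0
```

```bash
python3 - <<'E'
from h import *
w=grab("wrist");c=cloud(w);o=sensors.get_obs();print(o["ee_pos"],o["orientation"])
cv2.imwrite("pics/w1.png",w["color"])
m=(abs(c[...,0]-586)<45)&(abs(c[...,1]+283.5)<45)&(c[...,2]>45)&(c[...,2]<85)
p=c[m];print(len(p),p.mean(0),np.median(p[:,2]),cv2.minEnclosingCircle(p[:,:2].astype(np.float32)))
hsv=cv2.cvtColor(w["color"],cv2.COLOR_BGR2HSV)
g=((hsv[...,1]<60)&m).astype(np.uint8)
cs=max(cv2.findContours(g,0,1)[0],key=cv2.contourArea).reshape(-1,2)
q=plane(w,cs,np.median(p[:,2]));print(cv2.minEnclosingCircle(q[:,:2].astype(np.float32)),cs.min(0),cs.max(0))
E
```

```text
[ 587.17776487 -283.49840233  174.8395461 ] [2.30604313e+00 2.13323704e+00 1.20613625e-04]
2119 [ 585.52490692 -282.21311552   67.06431563] 67.20904816581668 ((585.4489135742188, -283.130615234375), 22.40399932861328)
((585.3195190429688, -282.52288818359375), 22.699729919433594) [221 163] [272 214]
```

View pics/w1.png

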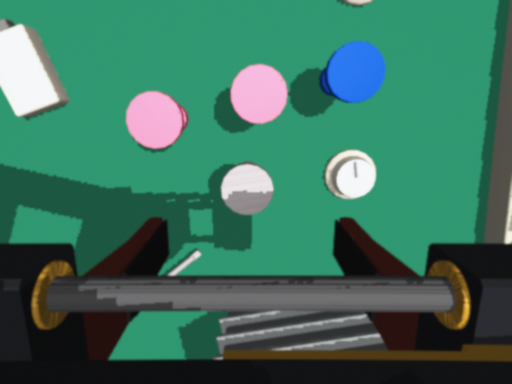

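The cap is at pixel (247,189), centred between the fingers, and the closing line is clear of its neighbours. I'll descend around the cap and close.

>>> servo_tool(
  steps=[
    [[-0.0018,0.0007,-0.015],[0,0,0],1],
    [[0,0,-0.02],[0,0,0],1],
    [[0,0,-0.02],[0,0,0],1],
    [[0,0,-0.02],[0,0,0],1],
    [[0,0,-0.02],[0,0,0],1],
    [[0,0,-0.016],[0,0,0],1],
    [[0,0,-0.012],[0,0,0],1],
    [[0,0,-0.008],[0,0,0],1],
  ],
)

```text
t: 2.25
ee_pos: [584.7, -282.9, 42.3]
orientation: [-2.306, -2.132, 0.001]
ft_force: [-0.4, -0.5, 0.7]
width: 87.9
grasp_force: 0.0
```

>>> servo_tool(
  steps=[
    [[0,0,0],[0,0,0],1],
    [[0,0,0],[0,0,0],0.6],
    [[0,0,0],[0,0,0],0.3],
    [[0,0,0],[0,0,0],0.2],
    [[0,0,0],[0,0,0],0.1],
    [[0,0,0],[0,0,0],0.0],
    [[0,0,0],[0,0,0],-0.2],
    [[0,0,0],[0,0,0],-0.5],
  ],
)

```text
t: 2.92
ee_pos: [585.3, -283.3, 43.9]
orientation: [2.307, 2.132, 0.0]
ft_force: [-1.5, 0.2, 0.3]
width: 44.8
grasp_force: 0.2
```

>>> servo_tool(
  steps=[
    [[0,0,0],[0,0,0],-1],
    [[0,0,0],[0,0,0],-1],
    [[0,0,0],[0,0,0],-1],
    [[0,0,0],[0,0,0],-1],
    [[0,0,0],[0,0,0],-1],
    [[0,0,0],[0,0,0],-1],
    [[0,0,0],[0,0,0],-1],
    [[0,0,0],[0,0,0],-1],
  ],
)

```text
t: 3.58
ee_pos: [585.2, -283.3, 43.7]
orientation: [2.307, 2.133, -0.0]
ft_force: [0.4, -0.1, 1.3]
width: 43.2
grasp_force: 30.0
```

>>> servo_tool(
  steps=[
    [[0,0,0.005],[0,0,0],-1],
    [[0,0,0.01],[0,0,0],-1],
    [[0,0,0.015],[0,0,0],-1],
    [[0,0,0.02],[0,0,0],-1],
    [[0,0,0.02],[0,0,0],-1],
    [[0,0,0.02],[0,0,0],-1],
    [[0,0,0.015],[0,0,0],-1],
    [[0,0,0.005],[0,0,0],-1],
  ],
)

```text
t: 4.25
ee_pos: [586.8, -284.1, 158.0]
orientation: [2.303, 2.129, 0.003]
ft_force: [0.2, -0.6, -1.2]
width: 43.5
grasp_force: 30.0
```

>>> servo_tool(
  steps=[
    [[-0.006,0.025,0],[0,0,0],-1],
    [[-0.006,0.03,0],[0,0,0],-1],
    [[-0.006,0.03,0],[0,0,0],-1],
    [[-0.006,0.03,0],[0,0,0],-1],
    [[-0.006,0.03,0],[0,0,0],-1],
    [[-0.006,0.025,0],[0,0,0],-1],
    [[-0.006,0.02,0],[0,0,0],-1],
    [[-0.005,0.01,0],[0,0,0],-1],
  ],
)

```text
t: 4.92
ee_pos: [537.4, -81.1, 154.0]
orientation: [-2.305, -2.134, 0.0]
ft_force: [0.1, 0.2, -0.6]
width: 43.3
grasp_force: 30.0
```

>>> servo_tool(
  steps=[
    [[0,0,0],[0,0,0],-1],
    [[0,0,0],[0,0,0],-1],
    [[0,0,0],[0,0,0],-1],
    [[0,0,0],[0,0,0],-1],
    [[0,0,0],[0,0,0],-1],
    [[0,0,0],[0,0,0],-1],
    [[0,0,0],[0,0,0],-1],
    [[0,0,0],[0,0,0],-1],
  ],
)

```text
t: 5.58
ee_pos: [538.2, -83.6, 153.6]
orientation: [-2.307, -2.132, 0.0]
ft_force: [0.5, -0.8, -1.0]
width: 42.8
grasp_force: 30.0
```

```bash
python3 - <<'E'
from h import *
w=grab("wrist");b=grab("side");a=grab("scene");o=sensors.get_obs();print(o["ee_pos"],o["orientation"],o["ft_force"],o["grasp_force"])
B=b["color"][205:290,195:290]; A=a["color"][170:225,250:325]
cv2.imwrite("pics/w2.png",np.vstack([np.hstack([cv2.resize(B,(256,230)),cv2.resize(A,(256,230))]),w["color"][:370]]))
c=cloud(w);cb=cloud(b);ca=cloud(a)
for n,c in(("w",c),("b",cb),("a",ca)):
    for z0,z1,n2 in((13,19,"base"),(25.5,30.5,"block")):
        m=(c[...,0]>470)&(c[...,0]<610)&(c[...,1]>(-75 if n2=="base" else -45))&(c[...,1]<(125 if n2=="base" else 48))&(c[...,2]>z0)&(c[...,2]<z1)
        p=c[m]
        if len(p)>50: print(n,n2,len(p),cv2.minAreaRect(p[:,:2].astype(np.float32)),np.median(p[:,2]))
E
```

```text
[538.18432931 -83.34955164 153.64142465] [-2.30700507e+00 -2.13238246e+00  4.39310439e-05] [ 1.01961544  0.20399399 -0.87464113] 29.999883770942688
w base 12472 ((539.8270263671875, 6.990180969238281), (126.88255310058594, 110.34828186035156), 85.34361267089844) 15.776703201893355
w block 4880 ((539.6835327148438, 8.656578063964844), (64.37361907958984, 63.96196365356445), 85.22750854492188) 27.743619791701434
b base 1930 ((539.11962890625, 25.2943115234375), (171.6220703125, 110.75836181640625), 85.25669860839844) 16.427149809303614
b block 440 ((538.5033569335938, 4.61907958984375), (65.94123840332031, 64.98389434814453), 86.1985092163086) 28.418386627609834
a base 992 ((540.3367919921875, 27.267494201660156), (170.5796661376953, 113.60357666015625), 85.05211639404297) 16.406203458288246
a block 290 ((538.750732421875, 7.012104034423828), (65.07759857177734, 66.27102661132812), 85.69216918945312) 28.454424492092187
```

View pics/w2.png

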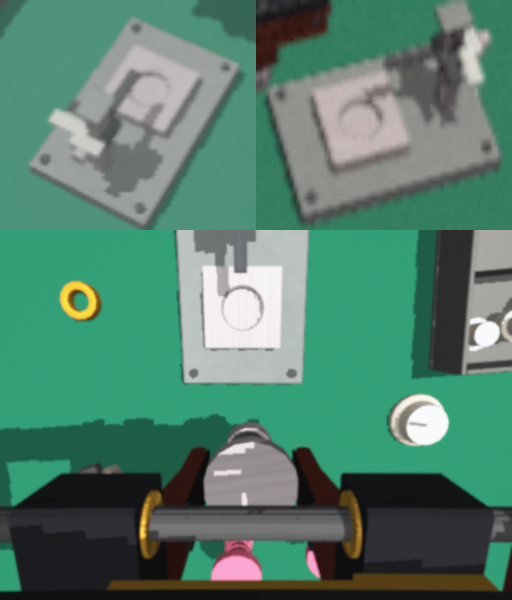

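The wrist view shows the seat at (242,308) in the composite and the held cap at (250,480). I'll measure cap-to-seat differences within each camera, so that calibration offsets cancel.

```bash
cat > m.py <<'E'
from h import *
o=sensors.get_obs();e=o["ee_pos"];print(e.round(1),o["ft_force"].round(2))
zc=e[2]+23.5
for n in("wrist","side","scene"):
    i=grab(n);c=cloud(i)
    cap=c[(np.hypot(c[...,0]-e[0],c[...,1]-e[1])<26)&(abs(c[...,2]-zc)<(2.5 if n=="wrist" else 3.5))]
    foot=c[(np.hypot(c[...,0]-e[0],c[...,1]-e[1])<30)&(c[...,2]>zc-70)&(c[...,2]<zc-50)]
    blk=c[(abs(c[...,0]-539)<42)&(abs(c[...,1]-7)<45)&(c[...,2]>25.5)&(c[...,2]<30.5)]
    for k,p in(("cap",cap),("blk",blk)):
        if len(p)>30: r=cv2.minAreaRect(p[:,:2].astype(np.float32)); print(n,k,len(p),np.round(r[0],1),np.round(r[1],1),round(r[2],1),"z",p[:,2].mean().round(1), "mec",np.round(cv2.minEnclosingCircle(p[:,:2].astype(np.float32))[0],1))
    if len(foot)>10: print(n,"foot",len(foot),foot.mean(0).round(1),foot.min(0).round(1),foot.max(0).round(1))
E
python3 m.py
```

```text
[538.2 -83.3 153.6] [ 1.02  0.2  -0.87]
wrist cap 5209 [539.  -76.2] [31.2 46.4] 85.0 z 176.9 mec [538.4 -81.2]
wrist blk 4831 [539.7   8.8] [64.2 64. ] 85.3 z 27.8 mec [539.8   8.8]
wrist foot 445 [539.  -71.4 121.8] [524.1 -79.7 110. ] [552.6 -68.  127.1]
side cap 237 [542.8 -82.1] [39.1 43.8] 29.6 z 176.5 mec [538.3 -81.4]
side blk 444 [537.8   4.5] [66.1 64.6] 85.7 z 28.4 mec [538.1   4.3]
side foot 81 [533.2 -78.1 121.3] [522.1 -96.  110.8] [548.7 -71.6 127. ]
scene blk 268 [538.6   6.8] [64.4 67. ] 86.2 z 28.2 mec [538.    7.3]
scene foot 48 [547.5 -87.7 120.6] [534.7 -99.1 108.2] [554.8 -75.  127.1]
```

>>> servo_tool(
  steps=[
    [[0.0005,0.0113,0],[0,0,0],-1],
    [[0,0.018,0],[0,0,0],-1],
    [[0,0.018,0],[0,0,0],-1],
    [[0,0.018,0],[0,0,0],-1],
    [[0,0.014,0],[0,0,0],-1],
    [[0,0.008,0],[0,0,0],-1],
    [[0,0.004,0],[0,0,0],-1],
    [[0,0,0],[0,0,0],-1],
  ],
)

```text
t: 6.55
ee_pos: [538.7, 8.9, 153.7]
orientation: [2.306, 2.134, 0.0]
ft_force: [-0.5, -0.2, -0.3]
width: 42.8
grasp_force: 30.0
```

>>> servo_tool(
  steps=[
    [[0,0,-0.008],[0,0,0],-1],
    [[0,0,-0.015],[0,0,0],-1],
    [[0,0,-0.018],[0,0,0],-1],
    [[0,0,-0.015],[0,0,0],-1],
    [[0,0,-0.008],[0,0,0],-1],
    [[0,0,-0.004],[0,0,0],-1],
    [[0,0,0],[0,0,0],-1],
    [[0,0,0],[0,0,0],-1],
  ],
)

```text
t: 7.22
ee_pos: [539.0, 7.7, 85.9]
orientation: [2.307, 2.132, 0.0]
ft_force: [-0.2, -0.1, -1.3]
width: 42.7
grasp_force: 30.0
```

```bash
python3 m.py; python3 - <<'E'
from h import *
b=grab("side");a=grab("scene");w=grab("wrist")
cv2.imwrite("pics/p1.png",np.hstack([cv2.resize(b["color"][190:290,195:295],(400,400),interpolation=cv2.INTER_CUBIC),cv2.resize(a["color"][140:230,240:330],(400,400),interpolation=cv2.INTER_CUBIC)]))
E
```

```text
[539.    7.7  85.9] [-0.25 -0.06 -1.3 ]
wrist cap 5231 [539.9  14.6] [31.7 46.3] 85.0 z 109.2 mec [539.2   9.8]
wrist blk 3553 [540.2  15.9] [49.6 64.2] 85.0 z 27.8 mec [540.4  16.7]
wrist foot 308 [539.6  18.7  54.6] [524.8  11.   42. ] [553.5  22.1  59.3]
side cap 227 [541.7  11.1] [31.5 50.5] 55.5 z 110.1 mec [539.    7.5]
side blk 336 [537.8   4.4] [65.9 64.9] 85.3 z 28.4 mec [533.5   7. ]
side foot 49 [530.6  13.5  52.3] [522.8   2.7  43.7] [544.9  19.   59.2]
scene cap 31 [540.1  -8.8] [13.2 27.4] 68.8 z 109.6 mec [540.1  -8.9]
scene blk 207 [539.1   7.3] [65.1 67.9] 85.1 z 28.2 mec [538.    7.2]
scene foot 46 [546.5   1.6  53.3] [526.7  -8.3  43.1] [554.3  17.5  59.3]
```

View pics/p1.png

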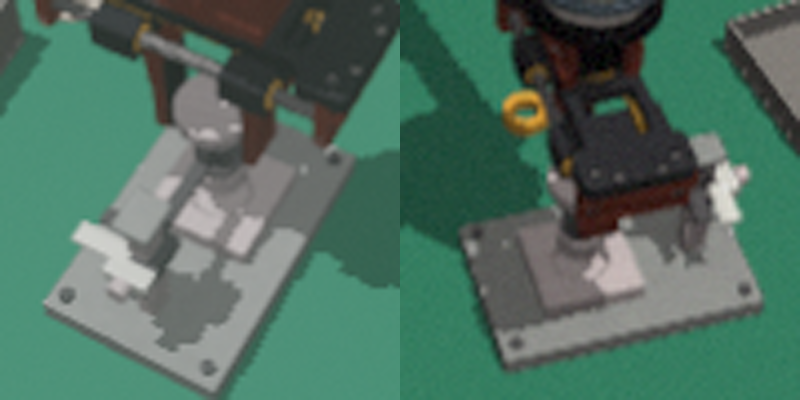

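The picture shows the foot directly over the seat (200,185 / 580,240), with the hand clear of the pointer and the blade. All three cameras ask for about 0.8 mm more in +y. I'll lower it to the chamfer, then on in.

>>> servo_tool(
  steps=[
    [[0,0.0008,-0.002],[0,0,0],-1],
    [[0,0,-0.003],[0,0,0],-1],
    [[0,0,-0.003],[0,0,0],-1],
    [[0,0,-0.003],[0,0,0],-1],
    [[0,0,-0.002],[0,0,0],-1],
    [[0,0,-0.001],[0,0,0],-1],
    [[0,0,0],[0,0,0],-1],
    [[0,0,0],[0,0,0],-1],
  ],
)

```text
t: 8.18
ee_pos: [538.7, 8.8, 71.6]
orientation: [-2.307, -2.132, 0.0]
ft_force: [0.9, -0.0, -0.7]
width: 43.0
grasp_force: 30.0
```

>>> servo_tool(
  steps=[
    [[0,0,-0.0005],[0,0,0],-1],
    [[0,0,-0.0005],[0,0,0],-1],
    [[0,0,-0.0005],[0,0,0],-1],
    [[0,0,-0.0005],[0,0,0],-1],
    [[0,0,-0.0005],[0,0,0],-1],
    [[0,0,-0.0005],[0,0,0],-1],
    [[0,0,0],[0,0,0],-1],
    [[0,0,0],[0,0,0],-1],
  ],
)

```text
t: 8.85
ee_pos: [538.7, 8.8, 68.6]
orientation: [-2.307, -2.132, -0.0]
ft_force: [-1.0, 0.0, -0.9]
width: 43.3
grasp_force: 30.0
```

No force rise with the foot about 3 mm below the rim, so it is entering the seat. I'll continue.

>>> servo_tool(
  steps=[
    [[0,0,-0.0005],[0,0,0],-1],
    [[0,0,-0.0005],[0,0,0],-1],
    [[0,0,-0.0005],[0,0,0],-1],
    [[0,0,-0.0005],[0,0,0],-1],
    [[0,0,-0.0005],[0,0,0],-1],
    [[0,0,-0.0005],[0,0,0],-1],
    [[0,0,0],[0,0,0],-1],
    [[0,0,0],[0,0,0],-1],
  ],
)

```text
t: 9.52
ee_pos: [538.7, 8.8, 65.6]
orientation: [-2.307, -2.132, 0.0]
ft_force: [-0.0, 0.0, -0.7]
width: 43.3
grasp_force: 30.0
```

>>> servo_tool(
  steps=[
    [[0,0,-0.0005],[0,0,0],-1],
    [[0,0,-0.0005],[0,0,0],-1],
    [[0,0,-0.0005],[0,0,0],-1],
    [[0,0,-0.0005],[0,0,0],-1],
    [[0,0,0],[0,0,0],-1],
    [[0,0,0],[0,0,0],-1],
    [[0,0,0],[0,0,0],-1],
    [[0,0,0],[0,0,0],-1],
  ],
)

```text
t: 10.18
ee_pos: [538.8, 8.8, 63.8]
orientation: [2.307, 2.132, 0.0]
ft_force: [-1.2, 0.7, 2.5]
width: 43.1
grasp_force: 30.0
```

>>> servo_tool(
  steps=[
    [[0,0,-0.0005],[0,0,0],-1],
    [[0,0,-0.0005],[0,0,0],-1],
    [[0,0,-0.0005],[0,0,0],-1],
    [[0,0,-0.0005],[0,0,0],-1],
    [[0,0,0],[0,0,0],-1],
    [[0,0,0],[0,0,0],-1],
    [[0,0,0],[0,0,0],-1],
    [[0,0,0],[0,0,0],-1],
  ],
)

```text
t: 10.85
ee_pos: [538.7, 8.9, 61.8]
orientation: [2.307, 2.132, 0.0]
ft_force: [-1.7, 0.9, 6.1]
width: 42.9
grasp_force: 30.0
```

```bash
cat > f.py <<'E'
from h import *
F=[];E=[]
for k in range(5):
    imaging.get_image("wrist");o=sensors.get_obs();F.append(o["ft_force"]);E.append(o["ee_pos"])
print(np.mean(F,0).round(2),np.std(F,0).round(2),np.mean(E,0).round(2),o["moment"].round(2),o["t"])
E
python3 f.py
```

```text
[-1.51 -0.17  5.61] [0.56 0.16 0.44] [538.75   8.84  61.85] [-0.04  0.3  -0.02] 11.1
```

>>> servo_tool(
  steps=[
    [[-0.0004,0,-0.0005],[0,0,0],-1],
    [[0,0,-0.0005],[0,0,0],-1],
    [[0,0,-0.0005],[0,0,0],-1],
    [[0,0,-0.0005],[0,0,0],-1],
    [[0,0,-0.0005],[0,0,0],-1],
    [[0,0,0],[0,0,0],-1],
    [[0,0,0],[0,0,0],-1],
    [[0,0,0],[0,0,0],-1],
  ],
)

```text
t: 11.77
ee_pos: [538.6, 8.9, 59.7]
orientation: [2.307, 2.132, 0.001]
ft_force: [-1.7, 0.9, 10.6]
width: 43.4
grasp_force: 30.0
```

```bash
python3 f.py
```

```text
[-2.37  0.24  9.49] [0.24 0.2  0.46] [538.66   8.86  59.74] [ 0.04  0.37 -0.07] 12.0167
```

>>> servo_tool(
  steps=[
    [[-0.0003,0,-0.0005],[0,0,0],-1],
    [[0,0,-0.0005],[0,0,0],-1],
    [[0,0,-0.0004],[0,0,0],-1],
    [[0,0,-0.0004],[0,0,0],-1],
    [[0,0,0],[0,0,0],-1],
    [[0,0,0],[0,0,0],-1],
    [[0,0,0],[0,0,0],-1],
    [[0,0,0],[0,0,0],-1],
  ],
)

```text
t: 12.68
ee_pos: [538.6, 8.8, 58.2]
orientation: [2.306, 2.132, 0.002]
ft_force: [-2.3, -0.0, 12.1]
width: 43.1
grasp_force: 30.0
```

```bash
python3 f.py; python3 - <<'E'
from h import *
b=grab("side");w=grab("wrist");a=grab("scene")
cv2.imwrite("pics/p2.png",np.hstack([cv2.resize(b["color"][190:290,195:295],(400,400),interpolation=cv2.INTER_CUBIC),cv2.resize(w["color"][:250,120:370],(400,400),interpolation=cv2.INTER_CUBIC)]))
E
```

```text
[-2.84  0.08 12.39] [0.93 0.2  0.23] [538.61   8.85  58.24] [ 0.04  0.49 -0.06] 12.9333
```

View pics/p2.png

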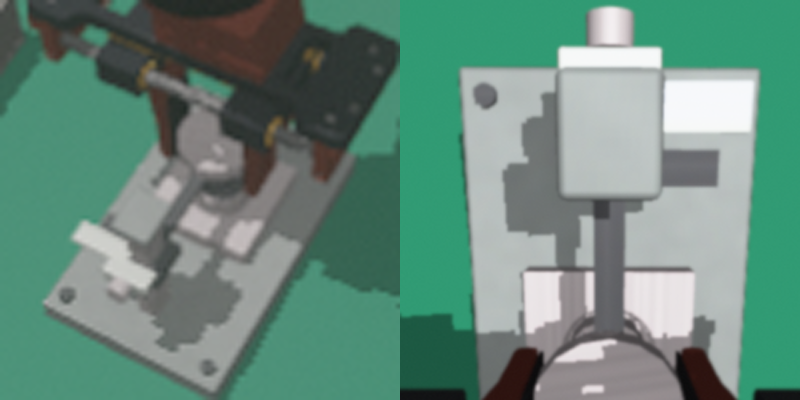

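The loaded force is 13.2 N above the carrying baseline. The right crop shows the pointer blade under the cap (610,250), the pointer's tab (690,168) and the index's (708,107). I'll hold, then lift straight up.

>>> servo_tool(
  steps=[
    [[0,0,0],[0,0,0],-1],
    [[0,0,0],[0,0,0],-1],
    [[0,0,0],[0,0,0],-1],
    [[0,0,0],[0,0,0],-1],
    [[0,0,0],[0,0,0],-1],
    [[0,0,0],[0,0,0],-1],
    [[0,0,0],[0,0,0],-1],
    [[0,0,0],[0,0,0],-1],
  ],
)

```text
t: 13.75
ee_pos: [538.6, 8.9, 58.2]
orientation: [2.306, 2.132, 0.002]
ft_force: [-3.6, -0.1, 12.0]
width: 43.3
grasp_force: 30.0
```

>>> servo_tool(
  steps=[
    [[0,0,0],[0,0,0],-1],
    [[0,0,0],[0,0,0],-1],
    [[0,0,0],[0,0,0],-1],
    [[0,0,0],[0,0,0],-1],
    [[0,0,0],[0,0,0],-1],
    [[0,0,0],[0,0,0],-1],
    [[0,0,0],[0,0,0],-1],
    [[0,0,0],[0,0,0],-1],
  ],
)

```text
t: 14.42
ee_pos: [538.6, 8.9, 58.2]
orientation: [2.306, 2.132, 0.002]
ft_force: [-2.0, -0.6, 11.9]
width: 43.4
grasp_force: 30.0
```

>>> servo_tool(
  steps=[
    [[0.0007,0,0.002],[0,0,0],-1],
    [[0,0,0.002],[0,0,0],-1],
    [[0,0,0.003],[0,0,0],-1],
    [[0,0,0.003],[0,0,0],-1],
    [[0,0,0.003],[0,0,0],-1],
    [[0,0,0.004],[0,0,0],-1],
    [[0,0,0.006],[0,0,0],-1],
    [[0,0,0.008],[0,0,0],-1],
  ],
)

```text
t: 15.08
ee_pos: [538.3, 8.8, 88.4]
orientation: [-2.306, -2.132, 0.001]
ft_force: [-1.0, -0.2, -1.1]
width: 42.9
grasp_force: 30.0
```

>>> servo_tool(
  steps=[
    [[0,0,0.008],[0,0,0],-1],
    [[0,-0.002,0.01],[0,0,0],-1],
    [[0,-0.006,0.012],[0,0,0],-1],
    [[0,-0.01,0.012],[0,0,0],-1],
    [[0,-0.014,0.008],[0,0,0],-1],
    [[0,-0.014,0.004],[0,0,0],-1],
    [[0,-0.01,0.002],[0,0,0],-1],
    [[0,-0.004,0],[0,0,0],-1],
  ],
)

```text
t: 15.75
ee_pos: [539.2, -53.0, 145.7]
orientation: [2.307, 2.13, 0.002]
ft_force: [-0.8, -0.0, -2.2]
width: 43.4
grasp_force: 30.0
```

```bash
python3 f.py; cat > t.py <<'E'
from h import *
yd=np.array([.080,.997]);xd=np.array([.997,-.080])
for n,O in(("wrist",(539.5,8.7)),("side",(538,4.5)),("scene",(538.6,7))):
    c=cloud(grab(n));d=c[...,:2]-np.array(O);X=d@xd;Y=d@yd;Z=c[...,2]
    for k,m in(("ptr tab",(X>14)&(X<24)&(abs(Y-69)<4)),("idx tab",(X>14)&(X<24)&(abs(Y-84)<4)),("ptr blade",(abs(X)<3)&(Y>22)&(Y<50))):
        z=Z[m&(Z>45)&(Z<100)]
        if len(z)>3: print(n,k,len(z),np.percentile(z,[10,50,90]).round(1))
E
python3 t.py
```

```text
[-0.09 -0.15 -1.31] [0.45 0.52 0.15] [538.52 -51.72 144.45] [ 0.01  0.02 -0.03] 16.0
wrist ptr tab 222 [70.5 71.4 72.3]
wrist ptr blade 375 [70.6 71.5 72.4]
side idx tab 17 [78.  79.3 80.2]
side ptr blade 31 [71.1 72.2 73.6]
scene ptr tab 7 [71.1 72.2 74.1]
scene idx tab 10 [78.6 79.8 81.8]
scene ptr blade 22 [69.1 71.4 75.5]
```

Pointer tops read 71.4–72.2 and the index 79.3–79.8: the pointer is about 8 mm lower, so the spring is weak and goes to the round tub at (625.5, 278.5). I'll rise above the column and go over.

>>> servo_tool(
  steps=[
    [[0,0,0.01],[0,0,0],-1],
    [[0,0,0.015],[0,0,0],-1],
    [[0,0,0.015],[0,0,0],-1],
    [[0.005,0.01,0.015],[0,0,0],-1],
    [[0.01,0.025,0.005],[0,0,0],-1],
    [[0.01,0.03,0],[0,0,0],-1],
    [[0.01,0.03,0],[0,0,0],-1],
    [[0.01,0.03,0],[0,0,0],-1],
  ],
)

```text
t: 16.82
ee_pos: [584.1, 75.3, 205.5]
orientation: [2.307, 2.132, 0.001]
ft_force: [0.4, -0.8, -2.1]
width: 43.3
grasp_force: 30.0
```

>>> servo_tool(
  steps=[
    [[0.008,0.03,0],[0,0,0],-1],
    [[0.008,0.03,0],[0,0,0],-1],
    [[0.008,0.03,0],[0,0,0],-1],
    [[0.008,0.03,0],[0,0,0],-1],
    [[0.005,0.03,0],[0,0,0],-1],
    [[0.003,0.025,0],[0,0,0],-1],
    [[0.001,0.02,0],[0,0,0],-1],
    [[0,0.01,0],[0,0,0],-1],
  ],
)

```text
t: 17.48
ee_pos: [624.6, 281.7, 204.9]
orientation: [-2.304, -2.135, -0.001]
ft_force: [-1.2, 0.1, -1.1]
width: 43.4
grasp_force: 30.0
```

>>> servo_tool(
  steps=[
    [[0,0,-0.01],[0,0,0],-1],
    [[0,0,-0.02],[0,0,0],-1],
    [[0,0,-0.025],[0,0,0],-1],
    [[0,0,-0.025],[0,0,0],-1],
    [[0,0,-0.02],[0,0,0],-1],
    [[0,0,-0.015],[0,0,0],-1],
    [[0,0,-0.005],[0,0,0],-1],
    [[0,0,0],[0,0,0],-1],
  ],
)

```text
t: 18.15
ee_pos: [623.8, 277.6, 82.8]
orientation: [-2.307, -2.131, 0.004]
ft_force: [0.7, -0.0, -1.6]
width: 43.3
grasp_force: 30.0
```

>>> servo_tool(
  steps=[
    [[0.001,0.001,-0.005],[0,0,0],-1],
    [[0,0,-0.008],[0,0,0],-1],
    [[0,0,-0.008],[0,0,0],-1],
    [[0,0,-0.005],[0,0,0],-1],
    [[0,0,-0.003],[0,0,0],-1],
    [[0,0,-0.001],[0,0,0],-1],
    [[0,0,0],[0,0,0],-1],
    [[0,0,0],[0,0,0],-1],
  ],
)

```text
t: 18.82
ee_pos: [625.8, 279.9, 54.5]
orientation: [2.307, 2.133, 0.0]
ft_force: [-0.2, -0.5, -0.0]
width: 43.1
grasp_force: 30.0
```

>>> servo_tool(
  steps=[
    [[0,0,-0.001],[0,0,0],-1],
    [[0,0,-0.001],[0,0,0],-1],
    [[0,0,-0.001],[0,0,0],-1],
    [[0,0,-0.001],[0,0,0],-1],
    [[0,0,-0.001],[0,0,0],-1],
    [[0,0,-0.0005],[0,0,0],-1],
    [[0,0,0],[0,0,0],-1],
    [[0,0,0],[0,0,0],-1],
  ],
)

```text
t: 19.48
ee_pos: [625.7, 279.8, 48.8]
orientation: [-2.307, -2.132, 0.0]
ft_force: [-0.2, -0.1, -0.2]
width: 43.1
grasp_force: 30.0
```

```bash
python3 f.py
```

```text
[-0.35 -0.32 -1.16] [0.23 0.41 0.45] [625.72 279.83  48.91] [-0.   -0.06  0.01] 19.7333
```

>>> servo_tool(
  steps=[
    [[0,0,-0.0004],[0,0,0],-1],
    [[0,0,-0.0004],[0,0,0],-1],
    [[0,0,-0.0004],[0,0,0],-1],
    [[0,0,-0.0003],[0,0,0],-1],
    [[0,0,0],[0,0,0],-1],
    [[0,0,0],[0,0,0],-1],
    [[0,0,0],[0,0,0],-1],
    [[0,0,0],[0,0,0],-1],
  ],
)

```text
t: 20.4
ee_pos: [625.7, 279.9, 47.5]
orientation: [2.307, 2.132, 0.0]
ft_force: [-0.1, -0.5, 0.4]
width: 43.1
grasp_force: 30.0
```

```bash
python3 f.py
```

```text
[-0.33 -0.16  1.48] [0.47 0.41 0.5 ] [625.73 279.86  47.44] [0.02 0.13 0.02] 20.65
```

The foot is on the tub floor, with about 2.5 N of rise. I'll release slowly, then go straight up.

>>> servo_tool(
  steps=[
    [[0,0,0.0004],[0,0,0],-1],
    [[0,0,0],[0,0,0],-1],
    [[0,0,0],[0,0,0],0.1],
    [[0,0,0],[0,0,0],0.15],
    [[0,0,0],[0,0,0],0.25],
    [[0,0,0],[0,0,0],0.4],
    [[0,0,0],[0,0,0],0.7],
    [[0,0,0],[0,0,0],1],
  ],
)

```text
t: 21.32
ee_pos: [625.7, 279.8, 47.7]
orientation: [-2.307, -2.132, -0.0]
ft_force: [0.5, 1.2, 0.2]
width: 71.1
grasp_force: 0.0
```

>>> servo_tool(
  steps=[
    [[0,0,0],[0,0,0],1],
    [[0,0,0],[0,0,0],1],
    [[0,0,0],[0,0,0],1],
    [[0,0,0],[0,0,0],1],
    [[0,0,0],[0,0,0],1],
    [[0,0,0],[0,0,0],1],
    [[0,0,0],[0,0,0],1],
    [[0,0,0],[0,0,0],1],
  ],
)

```text
t: 21.98
ee_pos: [625.7, 279.8, 47.8]
orientation: [-2.307, -2.132, 0.0]
ft_force: [-0.1, -0.1, -0.3]
width: 87.6
grasp_force: 0.0
```

>>> servo_tool(
  steps=[
    [[0,0,0.005],[0,0,0],1],
    [[0,0,0.01],[0,0,0],1],
    [[0,0,0.02],[0,0,0],1],
    [[0,0,0.03],[0,0,0],1],
    [[0,0,0.03],[0,0,0],1],
    [[0,0,0.02],[0,0,0],1],
    [[0,0,0.01],[0,0,0],1],
    [[0,0,0],[0,0,0],1],
  ],
)

```text
t: 22.65
ee_pos: [627.3, 280.5, 176.5]
orientation: [2.306, 2.131, 0.008]
ft_force: [1.0, 0.0, 0.3]
width: 87.4
grasp_force: 0.0
```

```bash
python3 f.py; python3 t.py; python3 - <<'E'
from h import *
for n in("wrist","side"):
    i=grab(n);c=cloud(i)
    p=c[(np.hypot(c[...,0]-626,c[...,1]-280)<32)&(c[...,2]>60)&(c[...,2]<80)];print(n,len(p),p.mean(0).round(1),np.round(cv2.minEnclosingCircle(p[:,:2].astype(np.float32))[0],1))
    if n=="wrist":W=i["color"]
    else:S=i["color"]
cv2.imwrite("pics/e.png",np.hstack([W[:300],S[84:384]][:1]+[cv2.resize(S[200:384,60:260],(280,300))]))
E
```

```text
[-0.21  0.13  0.06] [0.48 0.22 0.65] [625.14 279.59 172.03] [ 0.03 -0.02  0.04] 22.9
side idx tab 14 [78.8 79.9 80.7]
side ptr blade 31 [70.5 72.  73.4]
scene ptr tab 8 [69.3 71.6 73.9]
scene idx tab 6 [75.8 77.6 82. ]
scene ptr blade 18 [69.4 72.4 73.5]
wrist 2227 [626.  281.1  71.1] [626.  279.9]
side 283 [616.5 282.2  70.7] [624.2 277.7]
```

View pics/e.png

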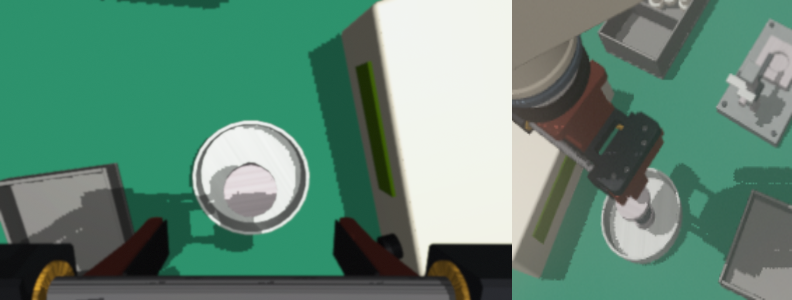

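The spring stands upright in the tub (cap at pixel (250,190), top at 71 mm), released and with the hand clear. I'll hand in.

```bash
python3 -c "
from workcell import close_job; print(close_job())"
```

```text
the job is handed in; nothing more can be done
None
```

Job handed in, no verdict returned: the spring was held at about 13.2 N for over 1 s, which left the pointer about 8 mm below the index blade, so it is weak and now stands upright and released in the round tub.

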